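# Shut and lock the dust extractor's filter lid

### The job

The filter lid of the green bench dust extractor stands ajar. Push the lid down flat with the fingertips, then set a fingertip in the slot of the orange quarter-turn fastener in front of it and turn it clockwise, seen from above, all the way to its stop, so that its yellow nose locks over the lid's edge. Pick nothing up, do not swing the lid farther open, and leave the tub, the can and the sanding block where they stand.

Things in the scene. Friction and masses are not known exactly. Their poses are not given: they have to be found in the camera images.
- extractor: Green dust extractor housing, fixed: 300 (x) by 240 (y) mm, flat top 100 mm above the bench. Origin: centre of its underside; x points from the fastener (front) to the lid's hinge (back), y to its left, z up. The lid covers x -45 to +135 mm, y -100 to +100 mm; hinge line along y at x = +135 mm, z = 100 mm. The fastener's upright axis is at x = -100 mm, y = 0.
- filter_lid (a joint): Angle of the grey filter lid (plate 180 by 200 mm, 8 mm thick, 0.4 kg), rad: 0 = flat down against a stop (top 108 mm above the bench), grows as its front edge, toward the fastener, rises; starts 0.25 to 0.5, limit 0.9. Stiff hinge: it stays where it is left; 1 to 3 N near the front edge pushes it down.
- lid_press (a point): A point on the top face of the lid, at mid-width, 30 mm in from its front edge and 150 mm from the hinge line; moves with the lid. A good place to push.
- filter_cam (a joint): Angle of the quarter-turn fastener, rad: 0 = open (nose along the extractor's +y), grows clockwise seen from above, 1.571 = locked at its stop (nose along the extractor's +x, over the lid's edge). Starts 0 to 0.35. Friction holds it where it is left; about 0.12 N m turns it. A lid that is not down blocks the nose.
- cam_slot (a point): Centre of the slot's black floor, on the fastener's axis, 118 mm above the bench; turns with the fastener, its y axis along the slot toward the nose. The fastener is an orange disc 84 mm across with two straight ribs 16 mm high (tops 134 mm above the bench), 74 mm long; the slot between them is 36 mm wide, open at both ends. A fingertip, or both shut, goes in from above and pushes a rib round.
- cam_nose (a point): Tip of the yellow nose, 72 mm from the fastener's axis; the nose is a bar 22 mm wide and 7 mm thick, its underside 111 mm above the bench, 3 mm clear over the shut lid.
- tool_tub: Bystander, loose: round wooden tub 104 mm across and 90 mm high with four tool handles standing up to 165 mm; origin at the centre of its underside, z up.
- paint_can: Bystander, loose: paint can with a blue label, 86 mm across, 100 mm high; origin at the centre of its underside, z up.
- sanding_block: Bystander, loose: cork sanding block with a red sole, 112 mm (x) by 64 mm (y), 34 mm high; origin at the centre of its underside, z up.

How it is judged:
By the outcome, as a careful person would: the job done as asked, in the order asked, and still so for the second after the job is handed in, with the robot touching nothing.
It also fails if it takes over 48 s, if anything falls off the work surface, if the arm or the gripper's body presses on something with over 40 N, if the wrist force passes 120 N, or if a joint passes its speed limit or range.

### The arm

A 7-joint arm with a two-finger parallel gripper is mounted at the origin on the work surface. World frame = base frame: x ahead of the robot, y to its left, z up, the work surface at z = 0. Lengths are in mm, angles in rad, forces in N, time in s.
With the tool pointing down it reaches from about 425 to 875 mm from the base axis. Payload 8.4 kg.
Tool frame: the origin (TCP) lies at the very end of the fingers, on their centre line; the grasp point (between the pads) lies manip.grip_depth behind it (manip.grip_depth is the distance from the TCP to the grasp point, in mm); z points along the fingers, y is the direction in which the jaws open and shut (so a half turn about z gives the same grasp; the last joint's range is limited). The gripper opens to 85 mm and grips with 20 to 120 N. Pads are 22 mm wide; open, the fingers measure 114 mm over their backs; the gripper's body (76 mm by 85 mm) begins 54 mm behind the grasp point. The pads swing forward as they close: fully open they stand 13 mm farther back than shut.
Start: joints at [-1.281, 0.333, 0.04, 1.465, -0.013, 1.343, -0.059], TCP at [246.4, 601.458, 231.308] pointing down, gripper open.
Joint ranges: [-2.58, 2.58], [-0.38, 2.09], [-1.3, 1.39], [0.25, 2.4], [-1.5, 4.64], [0.08, 2.09], [-2.65, 2.65]. Speed limits (rad/s): [2.22, 2.22, 2.79, 2.79, 3.14, 3.14, 3.14].

### API

Orientations are given as a unit quaternion [w, x, y, z].
In Python, from bench import manip gives the robot as it stands. Calls block until the motion is done:
- manip.move_to(position, orientation): joint-space move of the TCP to a pose.
- manip.move_linear(position, v=150, frame=None, f_stop=None): straight line of the TCP; frame=None keeps the orientation; v is the mean speed in mm/s. With f_stop (N) it stops when the force on the tool has changed by that much, and returns True; else False.
- manip.goto_joints(angles): joint-space move.
- manip.let_go() and manip.grasp(strength=None): open the fingers fully, or close them until they stop; strength is the grip in N (None keeps the last).
- manip.sleep(seconds).
- manip.solve_ik(position, orientation): joint angles nearest the present ones, or None.
- manip.camera(name): name is "scene" or "top" or "wrist"; returns (picture, depth): 420x560x3 uint8, blue, green, red; 420x560 float32, mm along the optical axis (not along the pixel's ray), 0 where there is no reading.
- manip.calibration(name): a dict with "vertical_fov" (degrees; the focal length in pixels is half the picture's height over the tangent of half this angle, whatever the lens; pixels are square), "cx", "cy" (the principal point, pixels), "T" (4x4, takes a point from camera to world coordinates); the wrist camera has in their place "hand_eye" (4x4, takes a point from camera to tool coordinates, whose origin is the TCP and whose axes are the flange's). Camera axes: x right, y down, z forward; pixel columns grow to the right and rows downward; lengths in mm; the calibration is good to about 2 mm. A picture is of the moment at which its call begins: read the wrist's pose just before it. calibration takes no time and is no camera call.
A pose or a line that the arm cannot do raises manip.Unreachable and nothing moves.
- manip.finish_job(): hands the job in, once; it reports no verdict.
Readings, each from a call of its own:
- manip.get_time(): time.
- manip.get_joints(): joint angles.
- manip.get_qvel(): joint speeds.
- manip.get_joint_efforts(): joint torques, N m.
- manip.get_eef_pos(): TCP position.
- manip.get_ee_rot(): TCP orientation.
- manip.get_force(): force on the tool from outside, world axes, zero at the start.
- manip.get_torque(): the same for the moment, N m.
- manip.get_width(): opening from 0.0 (shut) to 1.0 (fully open).
Only numpy, scipy, OpenCV 4.12 (cv2) and the standard library are available. Lean on these libraries where they do the work, as an engineer would, in place of code of your own. Each camera call takes 0.05 s, during which the arm holds its last target. There are 200 camera calls.

## Working session

There is one attempt and no reset: what is moved stays moved. The work goes in short steps, each a Python script; the robot and the scene stay as the last script left them, time stands still between calls to the robot, and variables do not carry over. Pictures are saved under pics/ and viewed, about 8 in all and at most 12, crops included, and the job is handed in when it is done.

```bash
mkdir -p pics
cat > h.py <<'E'
import numpy as np, cv2
from bench import manip
from scipy.spatial.transform import Rotation as R
def cam(n):
    p=np.array(manip.get_eef_pos());q=manip.get_ee_rot()
    im,d=manip.camera(n);c=manip.calibration(n)
    if n=="wrist":
        T=np.eye(4);T[:3,:3]=R.from_quat(np.roll(q,-1)).as_matrix();T[:3,3]=p
        T=T@np.array(c["hand_eye"])
    else: T=np.array(c["T"])
    f=im.shape[0]/2/np.tan(np.radians(c["vertical_fov"])/2)
    v,u=np.mgrid[:im.shape[0],:im.shape[1]]
    P=np.stack([(u-c["cx"])/f*d,(v-c["cy"])/f*d,d],-1)@T[:3,:3].T+T[:3,3]
    P[d<=0]=np.nan
    return im,d,P
def mask(im,lo,hi): return cv2.inRange(cv2.cvtColor(im,cv2.COLOR_BGR2HSV),lo,hi)>0
E
python3 - <<'E'
from h import *
for n in("top","scene"):
    im,d,P=cam(n);cv2.imwrite(f"pics/{n}0.png",im);np.save(n+"P.npy",P)
    print(n,(d>0).mean(),manip.calibration(n))
print(manip.calibration("wrist"),manip.get_time(),manip.get_ee_rot(),manip.grip_depth)
E
```

```text
top 0.9960544217687075 {'vertical_fov': 51.121605092414775, 'cx': 280.6589264379521, 'cy': 203.7127227862885, 'T': array([[ 1.07789891e-02, -9.84816934e-01,  1.73261134e-01,
         4.25774447e+02],
       [-9.99910264e-01, -9.23720455e-03,  9.70250131e-03,
         2.67090107e+01],
       [-7.95473905e-03, -1.73350169e-01, -9.84828128e-01,
         1.08325664e+03],
       [ 0.00000000e+00,  0.00000000e+00,  0.00000000e+00,
         1.00000000e+00]])}
scene 0.9960714285714286 {'vertical_fov': 53.31242979768734, 'cx': 284.5618278645537, 'cy': 208.78930311088968, 'T': array([[ 6.20334835e-01,  6.78570392e-01, -3.93353424e-01,
         9.17527561e+02],
       [ 7.84320039e-01, -5.39980109e-01,  3.05390828e-01,
        -2.47160871e+02],
       [-5.17385100e-03, -4.97959542e-01, -8.67184828e-01,
         8.21520642e+02],
       [ 0.00000000e+00,  0.00000000e+00,  0.00000000e+00,
         1.00000000e+00]])}
{'vertical_fov': 60.88523644151686, 'cx': 269.35324919183245, 'cy': 205.17557523645328, 'hand_eye': array([[-1.23843560e-04, -9.55648282e-01, -2.94510349e-01,
         7.56115137e+01],
       [ 9.99999974e-01, -1.74193279e-04,  1.44728195e-04,
        -9.27973293e-01],
       [-1.89610974e-04, -2.94510324e-01,  9.55648279e-01,
        -1.41925530e+02],
       [ 0.00000000e+00,  0.00000000e+00,  0.00000000e+00,
         1.00000000e+00]])} 0.1 [-9.20961271e-05  1.93182924e-01  9.81162491e-01 -7.18035109e-04] 18.700000000000003
```

View pics/top0.png

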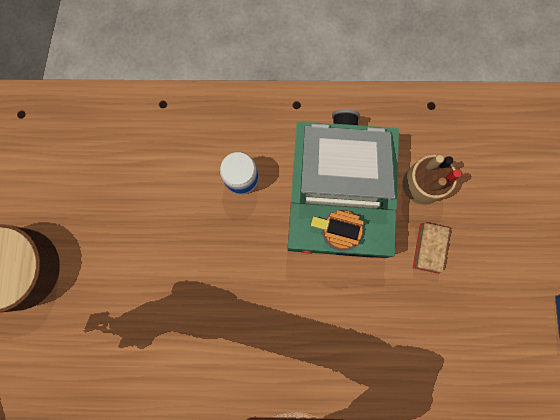

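View pics/scene0.png

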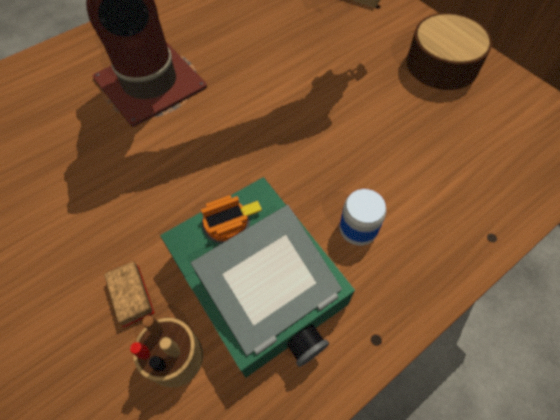

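The top view shows the extractor around (345,190), with the lid raised. The fastener is at (343,229) with its nose at (319,223). The tub is to the right at (435,178), the block at (433,247) and the can to the left at (239,172). Next I'll measure these.

Run:
```python
from h import *
for n in("top","scene"):
    im=cv2.imread(f"pics/{n}0.png");P=np.load(n+"P.npy");Z=P[...,2]
    g=mask(im,(60,60,20),(95,255,255))&(Z>92)&(Z<108)
    (c,s,a)=cv2.minAreaRect(P[g][:,:2].astype(np.float32)); print(n,"green",g.sum(),c,s,a,np.median(Z[g]))
    o=mask(im,(5,150,120),(20,255,255))&(Z>105)&(Z<150)&(abs(P[...,0]-500)<300)
    q=P[o];print(" orange",o.sum(),cv2.minEnclosingCircle(q[:,:2].astype(np.float32)),q[:,2].max(),np.median(q,0))
    y=mask(im,(24,120,120),(35,255,255))&(Z>100)&(Z<140);q=P[y];print(" yellow",y.sum(),q.mean(0),q.min(0),q.max(0))
    # black slot floor
    b=(cv2.cvtColor(im,cv2.COLOR_BGR2HSV)[...,2]<45)&(Z>113)&(Z<123);q=P[b];print(" slot",b.sum(),cv2.minAreaRect(q[:,:2].astype(np.float32)) if b.sum() else 0, q.mean(0))
    hsv=cv2.cvtColor(im,cv2.COLOR_BGR2HSV)
    l=(hsv[...,1]<60)&(Z>112)&(Z<220)
    k,lab,st,_=cv2.connectedComponentsWithStats(l.astype(np.uint8));i=max(range(1,k),key=lambda i:st[i,4]*(abs(np.median(P[lab==i][:,0])-600)<150))
    q=P[lab==i];A=np.c_[q[:,:2],np.ones(len(q))];co=np.linalg.lstsq(A,q[:,2],rcond=None)[0];print(" lid",len(q),q.min(0),q.max(0),co,np.arctan(np.hypot(*co[:2])),np.degrees(np.arctan2(-co[1],-co[0])))
```

```text
top green 4652 (640.60302734375, -108.51838684082031) (239.01968383789062, 300.50567626953125) 86.2702865600586 99.02375312946828
 orange 661 ((595.9400024414062, -201.57919311523438), 157.86244201660156) 148.76793923907417 [ 529.62581141 -101.20869085  131.90914787]
 yellow 155 [553.85375177 -50.24962875 116.99436596] [541.97967382 -69.31688412 112.453211  ] [566.90538676 -31.37802058 121.98057523]
 slot 428 ((596.630859375, -210.68319702148438), (65.00077819824219, 311.8409118652344), 27.375492095947266) [ 545.56012295 -110.51088643  117.82006589]
 lid 5552 [ 601.77668903 -213.86602446  112.01525203] [772.32764086  -7.20157292 171.11488203] [-3.52128946e-01  2.14513114e-02  3.84071263e+02] 0.3391508283290596 -3.486088244168203
scene green 5048 (643.01220703125, -108.62892150878906) (237.52008056640625, 298.0368957519531) 86.17742919921875 100.72609103648222
 orange 744 ((598.2769775390625, -207.8914031982422), 163.51927185058594) 149.91879010841387 [ 555.48878529 -106.53285908  134.02715419]
 yellow 182 [556.11468506 -48.18126727 118.08814762] [531.96751554 -67.54879091 100.18639662] [570.14620036 -29.388345   120.96959596]
 slot 496 ((390.14031982421875, -114.576171875), (198.7174835205078, 753.1047973632812), 68.14138793945312) [392.47209004 -87.0983583  118.91638776]
 lid 11211 [ 603.22810059 -215.48150185  112.00306689] [776.71444044  -7.97416896 171.32699632] [-3.56257091e-01  2.31388407e-02  3.88967934e+02] 0.34290409611357875 -3.7161320327286984
```

```bash
cat >> h.py <<'E'
yaw=np.radians(-3.75);C=np.array([641.5,-108.5])
ex=np.array([np.cos(yaw),np.sin(yaw)]);ey=np.array([-ex[1],ex[0]])
def W(x,y,z): return [*(C+x*ex+y*ey),z]
def Q(phi):  # tool down, tool y along slot at cam angle phi
    a=np.pi/2+yaw-phi
    y=np.array([np.cos(a),np.sin(a),0]);z=np.array([0,0,-1.]);x=np.cross(y,z)
    return np.roll(R.from_matrix(np.stack([x,y,z],1)).as_quat(),1)
E
python3 - <<'E'
from h import *
manip.grasp(20)
p=manip.get_eef_pos();manip.move_linear([p[0],p[1],270],v=200)
manip.move_to(W(-4,0,260),Q(0.2));print(manip.get_eef_pos(),manip.get_joints(),manip.get_time())
f0=np.array(manip.get_force())
manip.move_linear(W(-4,0,180),v=150)
for th in list(np.linspace(.36,0,7))+[-.03]:
    s=manip.move_linear(W(135-150*np.cos(th)+8*np.sin(th),0,100+150*np.sin(th)+8*np.cos(th)),v=50,f_stop=20)
    print(round(th,2),s,np.round(manip.get_eef_pos(),1),np.round(np.array(manip.get_force())-f0,1))
    if s:break
print(manip.get_time())
E
```

```text
[ 637.75504046 -107.11388293  259.81998207] [-0.5768273   0.42746702  0.93457789  1.46559045 -0.34420314  1.42114693
  1.67246904] 4.0583
0.36 False [ 638.9 -108.4  160.1] [ 0.1 -0.4 -0.3]
0.3 False [ 635.2 -108.   151.6] [ 0.5 -0.   0.5]
0.24 False [ 632.3 -107.8  143. ] [0.7 0.3 0.7]
0.18 False [ 630.  -107.7  134.3] [ 0.8 -0.3  0.3]
0.12 False [ 628.2 -107.6  125.4] [ 1.4 -0.7 -0.3]
0.06 False [ 626.9 -107.5  116.5] [1.2 0.4 0.5]
0.0 True [ 627.  -107.7  108.2] [-2.7  1.   8.8]
7.225
```

Run:
```python
from h import *
p=manip.get_eef_pos();manip.move_linear([p[0],p[1],240],v=200)
print(manip.get_joints())
manip.move_linear(W(-60,0,270),v=200)
im,d,P=cam("wrist");cv2.imwrite("pics/w1.png",im);np.save("w1.npy",P);Z=P[...,2]
it,dt,Pt=cam("top");cv2.imwrite("pics/t1.png",it)
b=(P[...,0]>480)&(P[...,0]<600)&(abs(P[...,1]+102)<90)
o=mask(im,(5,150,100),(20,255,255))&b&(Z>126)&(Z<142)
print("ribs",o.sum(),cv2.minAreaRect(P[o][:,:2].astype(np.float32)),np.median(Z[o]))
k=(cv2.cvtColor(im,cv2.COLOR_BGR2HSV)[...,2]<50)&b&(Z>113)&(Z<124)
print("slot",k.sum(),cv2.minAreaRect(P[k][:,:2].astype(np.float32)),np.median(Z[k]))
y=mask(im,(24,120,100),(35,255,255))&b&(Z>105);print("nose",y.sum(),cv2.minAreaRect(P[y][:,:2].astype(np.float32)) if y.any() else 0)
print("pred axis",W(-100,0,118))
l=P[(Z>104)&(P[...,0]>610)&(P[...,0]<680)&(abs(P[...,1]+105)<80)];print("lid z",np.nanpercentile(l[:,2],[5,50,95]) if len(l) else 0)
lt=(Pt[...,0]>690)&(Pt[...,0]<750)&(abs(Pt[...,1]+110)<60);print("top lid z",np.nanpercentile(Pt[lt][:,2],[5,50,95]),manip.get_time())
for ph in(.2,.8,1.4,1.8):
    r=manip.solve_ik(W(-100-24*np.sin(ph),-24*np.cos(ph),125),Q(ph));print(ph,None if r is None else np.round(r,2))
```

```text
[-0.59585614  0.41378458  0.9384002   1.52632546 -0.33695296  1.37389362
  1.67451544]
ribs 3669 ((540.6902465820312, -102.070556640625), (73.58807373046875, 69.47444152832031), 74.91938781738281) 133.23129876022108
slot 3249 ((540.1004638671875, -102.19248962402344), (67.54683685302734, 31.762054443359375), 74.96446228027344) 117.98796052113391
nose 1168 ((554.2857666015625, -50.63361358642578), (37.32875061035156, 22.109891891479492), 75.02813720703125)
pred axis [np.float64(541.7141076761396), np.float64(-101.95968707698569), 118]
lid z [106.40049625 107.6751248  109.11418166]
top lid z [104.85938138 107.78586938 110.92484921] 8.5583
0.2 [-0.66  0.31  0.96  1.88 -0.29  1.1   1.71]
0.8 [-0.77  0.31  1.07  1.91 -0.3   1.1   1.13]
1.4 [-0.88  0.34  1.19  1.93 -0.35  1.11  0.55]
1.8 [-0.94  0.38  1.26  1.93 -0.4   1.12  0.18]
```

View pics/w1.png

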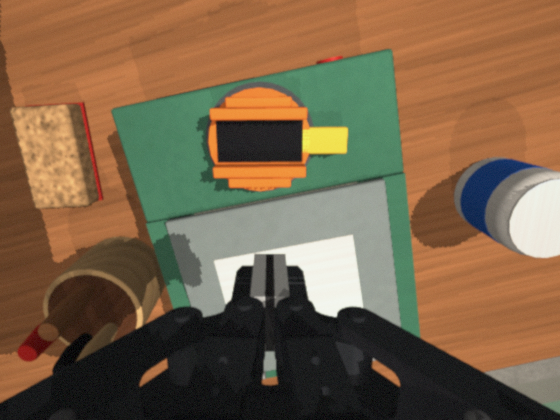

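The wrist view shows the lid flat (z ≈ 108). The slot is centred at about (260,141) px with the nose at (326,140), so the cam angle is about 0.20. The slot is clear to enter.

```bash
cat >> h.py <<'E'
AX=np.array([540.5,-102.1])
def S(ph,z,r=24): return [*(AX-r*(np.sin(ph)*ex+np.cos(ph)*ey)),z]
E
python3 - <<'E'
from h import *
manip.move_to(S(.196,170),Q(.196))
f0=np.array(manip.get_force())
s=manip.move_linear(S(.196,123),v=80,f_stop=8)
print(s,np.round(manip.get_eef_pos(),1),np.round(np.array(manip.get_force())-f0,1),manip.get_time())
if not s:
  for ph in list(np.arange(.3,1.7,.12))+[1.70,1.74,1.78,1.82,1.86]:
    s=manip.move_linear(S(ph,123),v=25,frame=Q(ph),f_stop=20)
    p=manip.get_eef_pos();print(round(ph,2),s,np.round(p-np.array(S(ph,123)),1),np.round(np.array(manip.get_force())-f0,1),round(manip.get_time(),2))
    if s:break
print(manip.get_joints())
E
```

```text
False [ 534.4 -125.5  123.1] [-0.2 -0.8 -0.2] 9.8167
0.3 False [ 0.3 -0.   0.4] [0.6 0.7 0.5] 10.07
0.42 False [0.3 0.1 0.2] [-1.   0.1  0.4] 10.33
0.54 False [ 0.5 -0.3  0.3] [ 1.6 -1.6 -0.6] 10.6
0.66 False [ 0.4 -0.1  0.2] [ 1.2 -2.5  0.2] 10.87
0.78 False [ 0.2 -0.   0.1] [ 1.3 -1.9  0.7] 11.13
0.9 False [0.1 0.  0.1] [ 0.7 -1.3  1.7] 11.4
1.02 False [0.1 0.1 0. ] [ 1.  -1.5  1.3] 11.67
1.14 False [-0.   0.1 -0.1] [ 0.8 -2.8  2.1] 11.93
1.26 False [-0.   0.1 -0.1] [ 0.9 -1.7  1. ] 12.2
1.38 False [-0.1  0.1 -0.1] [-0.1 -1.3  0.7] 12.47
1.5 False [-0.1  0.1 -0.1] [-0.5 -0.6 -0.4] 12.73
1.62 False [-0.1  0.1 -0.1] [-0.1 -2.   0.3] 13.0
1.7 False [-0.1 -0.  -0.1] [-1.8 -1.4  0.6] 13.25
1.74 False [-0.2 -0.1 -0.1] [-3.2 -3.6  0.3] 13.5
1.78 False [-0.1 -0.  -0. ] [-3.1 -3.4 -0. ] 13.75
1.82 False [-0.  0. -0.] [-2.2 -2.7  0.1] 14.0
1.86 False [-0.2 -0.2 -0.1] [-3.7 -4.7  0.8] 14.25
[-0.98498174  0.4428054   1.33582091  1.93980855 -0.47633366  1.13869249
  0.18678893]
```

```bash
cat >> h.py <<'E'
def nose(n):
    im,d,P=cam(n);cv2.imwrite(f"pics/{n}_{manip.get_time():.1f}.png",im)
    y=mask(im,(24,120,100),(35,255,255))&(np.hypot(P[...,0]-AX[0],P[...,1]-AX[1])<85)&(P[...,2]>105)
    if y.sum()<20: return n,int(y.sum())
    r=cv2.minAreaRect(P[y][:,:2].astype(np.float32));v=np.array(r[0])-AX
    return n,int(y.sum()),np.round(r[0],1),np.round(r[1:2],1),r[2],"cam",np.arctan2(v@ex,v@ey)
E
python3 - <<'E'
from h import *
print(nose("scene"),nose("top"))
f0=np.array(manip.get_force())
for k in range(5):
    p=np.array(manip.get_eef_pos())
    try: s=manip.move_linear([*(p[:2]+2.5*ey),123],v=15,f_stop=15)
    except manip.Unreachable as e: print("unreach",e);break
    print(s,np.round(manip.get_eef_pos()-p,1),np.round(np.array(manip.get_force())-f0,1))
    if s:break
print(nose("scene"),nose("top"),manip.get_joints(),manip.get_time())
E
```

```text
('scene', 205, array([ 595.6, -104.9]), array([[22. , 38.9]]), 85.89830780029297, 'cam', np.float64(1.5559555172024229)) ('top', 0)
False [-0.1  0.5  0.2] [-0.2 -7.1 -3.7]
False [-0.  0.  0.] [ 1.  -8.2 -3.9]
False [-0. -0. -0.] [ 1.1 -8.6 -4.6]
False [-0.  0. -0.] [ 1.2 -8.  -4.1]
False [ 0. -0.  0.] [ 0.8 -8.6 -3.6]
('scene', 188, array([ 595.8, -105. ]), array([[22.2, 36.4]]), 86.16647338867188, 'cam', np.float64(1.557093386565291)) ('top', 0) [-0.99133598  0.44073222  1.33838622  1.94160029 -0.47214074  1.13566773
  0.17911862] 15.75
```

The nose stopped at 1.557 and would not move under more force, so it's at the stop. I'll back off into the slot clearance, lift out and check.

Run:
```python
from h import *
p=np.array(manip.get_eef_pos())
manip.move_linear([*(p[:2]-5*ey),123],v=30)
p=np.array(manip.get_eef_pos())
print(manip.move_linear([p[0],p[1],200],v=100,f_stop=15))
manip.move_linear([p[0]-30,p[1],290],v=150)
for n in("scene","wrist","top"): print(nose(n))
im,d,P=cam("top");lt=(P[...,0]>640)&(P[...,0]<750)&(abs(P[...,1]+110)<60);print("lid",np.nanmedian(P[lt][:,2]),manip.get_force(),manip.get_time())
a=cv2.imread(sorted(__import__('glob').glob("pics/scene_*"),key=lambda s:float(s[11:-4]))[-1]);cv2.imwrite("pics/fin.png",a)
w=cam("wrist")[0];cv2.imwrite("pics/finw.png",w)
```

```text
False
('scene', 223, array([ 594.6, -105.1]), array([[22. , 38.3]]), 87.33242797851562, 'cam', np.float64(1.5615628577682599))
('wrist', 933, array([ 593. , -105.9]), array([[22.1, 37.1]]), 84.78663635253906, 'cam', np.float64(1.5780968442237588))
('top', 141, array([561. , -88.2]), array([[ 28.5, 112.1]]), 63.881160736083984, 'cam', np.float64(0.910488266884898))
lid 107.86623313322332 [-0.46822066  0.04314219  0.15808469] 18.1167
```

View pics/fin.png

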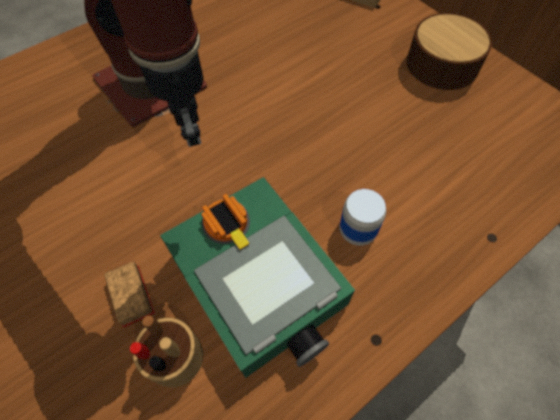

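View pics/finw.png

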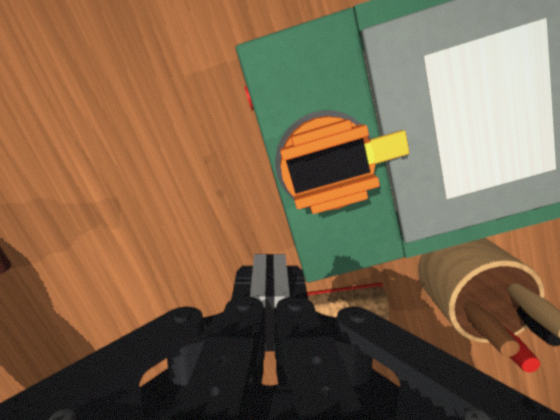

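The scene view shows the lid flat and the nose at (239,238) over its edge; the wrist view shows it at (388,147). The tub, can and block are where they started, and the arm is clear.

```bash
python3 -c "
from bench import manip
manip.finish_job();print(manip.get_time())"
```

```text
the job is handed in; nothing more can be done
the job is handed in; nothing more can be done
```

The lid is shut and the fastener is locked over its edge. I handed the job in at about 18 s of robot time, well inside the 48 s limit.

- **Lid:** I pushed it down with the shut fingertips until it met its stop. Its top now measures about 107.9 mm above the bench, against 108 mm for flat.
- **Fastener:** I turned it clockwise from about 0.20 rad with the fingertips in the slot. At the end about 8 N of extra push moved it no farther, so I took that as the stop. I then backed off and lifted out without snagging.
- **Cam angle:** The last readings were 1.56 rad (scene camera) and 1.58 rad (wrist camera), against 1.571 for locked.
- **Bystanders:** The tub, can and sanding block look unmoved in the final scene picture. I compared them by eye and did not measure them.

**One check disagreed:** the top camera gave a nose angle of 0.91 rad. I discarded it because the yellow patch it measured was 112 mm long, far too long for the nose. The arm may have been partly in its view, but I did not look at that picture. The other two cameras agree with each other and with their pictures.

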